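Find the empty battery bay of the model excavator and push its flap open

TASK

The model excavator's undercarriage has four identical flaps over its battery bays, and three of the bays already hold a battery, so their flaps are firm. Press the flaps gently with the fingertips, near the end marked with the black strip, to find the one that rocks, then push that end down until the flap stands wide open, and move clear. Do not hammer on the flaps, grip or lift nothing, and leave the brass fitting, the tape and the pot where they are.

Things in the scene. Friction and masses are not known exactly. Their poses are not given: they have to be found in the camera images.
- chassis: Fixed grey undercarriage of a model excavator: box 121 (x) by 330 (y) mm, top 75 mm above the table, a dark lower track along each long side (to 191 mm either way in y), a 62 mm ledge level with the top beyond its far wall. Origin: underside centre, on the table; +x away from the robot within 0.35 rad. Four equal bays along y, 80 mm apart, under identical flush flaps; any one may be the empty bay
- flap_1 (a joint): Angle of flap 1 (flap 1 at the +y end), rad: 0 shut and flush, grows as its near end sinks into the bay and its far end rises; range -0.05 to 0.95, open from 0.7. Stiff pivot, stays where left. Bay empty: yields to about 3 N on the press point and swings all the way. Battery beneath: the near end gives about 1 mm (0.02 rad), then is firm
- press_1 (a point): Place to press flap 1: on its upper face, on its middle line, 45 mm from the pivot towards the near (-x) end (a black strip lies across the flap 9 mm nearer still); moves with the flap; 75 mm above the table when shut
- pivot_1 (a point): Middle of flap 1's pivot line (along the chassis's y), at the upper face of the shut flap, 75 mm up; fixed to the chassis, same axes. The flap is an aluminium plate 95 (x) by 66 (y) by 4 mm, reaching 65 mm to the near (-x) side of the pivot and 30 mm to the far. The bay below is 101 by 70 mm, 65 mm deep; its near wall is 68 mm from the pivot
- flap_2 (a joint): Angle of flap 2 (flap 1 at the +y end), rad: 0 shut and flush, grows as its near end sinks into the bay and its far end rises; range -0.05 to 0.95, open from 0.7. Stiff pivot, stays where left. Bay empty: yields to about 3 N on the press point and swings all the way. Battery beneath: the near end gives about 1 mm (0.02 rad), then is firm
- press_2 (a point): Place to press flap 2: on its upper face, on its middle line, 45 mm from the pivot towards the near (-x) end (a black strip lies across the flap 9 mm nearer still); moves with the flap; 75 mm above the table when shut
- pivot_2 (a point): Middle of flap 2's pivot line (along the chassis's y), at the upper face of the shut flap, 75 mm up; fixed to the chassis, same axes. The flap is an aluminium plate 95 (x) by 66 (y) by 4 mm, reaching 65 mm to the near (-x) side of the pivot and 30 mm to the far. The bay below is 101 by 70 mm, 65 mm deep; its near wall is 68 mm from the pivot
- flap_3 (a joint): Angle of flap 3 (flap 1 at the +y end), rad: 0 shut and flush, grows as its near end sinks into the bay and its far end rises; range -0.05 to 0.95, open from 0.7. Stiff pivot, stays where left. Bay empty: yields to about 3 N on the press point and swings all the way. Battery beneath: the near end gives about 1 mm (0.02 rad), then is firm
- press_3 (a point): Place to press flap 3: on its upper face, on its middle line, 45 mm from the pivot towards the near (-x) end (a black strip lies across the flap 9 mm nearer still); moves with the flap; 75 mm above the table when shut
- pivot_3 (a point): Middle of flap 3's pivot line (along the chassis's y), at the upper face of the shut flap, 75 mm up; fixed to the chassis, same axes. The flap is an aluminium plate 95 (x) by 66 (y) by 4 mm, reaching 65 mm to the near (-x) side of the pivot and 30 mm to the far. The bay below is 101 by 70 mm, 65 mm deep; its near wall is 68 mm from the pivot
- flap_4 (a joint): Angle of flap 4 (flap 1 at the +y end), rad: 0 shut and flush, grows as its near end sinks into the bay and its far end rises; range -0.05 to 0.95, open from 0.7. Stiff pivot, stays where left. Bay empty: yields to about 3 N on the press point and swings all the way. Battery beneath: the near end gives about 1 mm (0.02 rad), then is firm
- press_4 (a point): Place to press flap 4: on its upper face, on its middle line, 45 mm from the pivot towards the near (-x) end (a black strip lies across the flap 9 mm nearer still); moves with the flap; 75 mm above the table when shut
- pivot_4 (a point): Middle of flap 4's pivot line (along the chassis's y), at the upper face of the shut flap, 75 mm up; fixed to the chassis, same axes. The flap is an aluminium plate 95 (x) by 66 (y) by 4 mm, reaching 65 mm to the near (-x) side of the pivot and 30 mm to the far. The bay below is 101 by 70 mm, 65 mm deep; its near wall is 68 mm from the pivot
- fitting: Brass hydraulic fitting, 22 mm wide, 34 mm tall, loose, standing on the chassis's far ledge. Origin: centre of its underside. Leave it alone
- tape: Open roll of brown tape standing on its face on the table beyond the +y end of the chassis, 90 mm across, 48 mm tall. Origin: centre of its underside. Leave it alone
- pot: Small white pot with a green lid on the table beyond the -y end of the chassis, 60 mm across, 65 mm tall. Origin: centre of its underside. Leave it alone

How it is judged:
By the outcome, as a careful person would: the job done as asked, in the order asked, and still so for the second after the job is handed in, with the robot touching nothing.
It also fails if it takes over 48 s, if anything falls off the work surface, if the arm or the gripper's body presses on something with over 40 N, if the wrist force passes 120 N, or if a joint passes its speed limit or range.

ROBOT

A 6-joint arm with a two-finger parallel gripper is mounted at the origin on the work surface. World frame = base frame: x ahead of the robot, y to its left, z up, the work surface at z = 0. Lengths are in m, angles in degrees, forces in N, time in s.
With the tool pointing down it reaches from about 0.35 to 0.925 m from the base axis. Payload 6.4 kg.
Tool frame: the origin (TCP) lies at the very end of the fingers, on their centre line; the grasp point (between the pads) lies 19 mm behind it; z points along the fingers, x is the direction in which the jaws open and shut, and the axes are right-handed (so a half turn about z gives the same grasp; the last joint's range is limited). The gripper opens to 85 mm and grips with 20 to 120 N. Pads are 22 mm wide; open, the fingers measure 114 mm over their backs; the gripper's body (76 mm by 85 mm) begins 54 mm behind the grasp point. The pads swing forward as they close: fully open they stand 13 mm farther back than shut.
Start: joints at [-78.444, 14.043, 89.255, -0, 76.702, -9.975], TCP at [0.239, -0.605, 0.231] pointing down, gripper open.
Joint ranges: [-179.41, 179.41], [-58.25, 129.5], [7.25, 145.43], [-54.29, 234.29], [11.92, 165.04], [-157.13, 157.13]. Speed limits (degrees/s): [147.25, 147.25, 180, 180, 180, 180].

INTERFACE

Orientations are given as [roll, pitch, yaw] about the fixed x, y, z axes, in that order (R = Rz(yaw) Ry(pitch) Rx(roll)).
In Python, from rig import arm gives the robot as it stands.
- The arm moves only by the tool drive_tool, never from a script. Its argument "moves" is a list of rows, each a list of 4 numbers: the shift along the tool's x, y, z in m, then the turn about the tool's z in rad. A call has exactly 10 rows; each row is the pose to reach, as a shift and turn from the pose measured when the call began, along the tool's axes at that moment; what a row does not reach only later rows make up. A row lasts 1/10 s, in which the tool goes at most 50 mm and 8.59 degrees, less where a joint would pass 70% of its speed; a pose out of reach is approached as far as the arm can. A call with a gripper value outside its range is refused whole. "gripper" is the opening, from 0 (shut) to 1 (fully open), set as the call begins (left out, the last holds). The fingers move at their own pace and stop on an object; "grip_force" is the grip in N (left out, the last holds). Time passes only in rows, so rows that repeat a pose let the fingers close, or fill a call up. It gives the time, the measured TCP pose, the force and the opening at its end, in the units of the state.
- arm.get_state(): the state, without advancing time (a new reading comes with each control period).
- arm.read_camera(name): name is "side" or "top"; returns a dict with "color" (420x560x3 uint8, blue, green, red), "z_map" (420x560 float32, m along the optical axis (not along the pixel's ray), 0 where there is no reading), "mtx" (3x3 intrinsics, pixels), "k1" (the pictures are not rectified: a ray, as slopes to the right and down, at radius r is drawn at 1 + k1 r^2 times it, then the intrinsics apply), "R" (3x3) and "t" (3): a world point X has camera coordinates R X + t. Camera axes: x right, y down, z forward; pixel columns grow to the right and rows downward; lengths in m; the calibration is good to about 2 mm. A picture is of the moment at which its call begins.
- arm.close_job(): hands the job in, once; it reports no verdict.
The state is a dict: "t": time; "joint_positions": joint angles; "joint_velocities": joint speeds; "joint_torque": joint torques, N m; "eef_pos": TCP position; "tool_rot": TCP orientation; "force": force on the tool from outside, world axes, zero at the start; "wrist_torque": the same for the moment, N m; "finger_gap": finger opening in m.
Only numpy, scipy, OpenCV 4.12 (cv2) and the standard library are available. Lean on these libraries where they do the work, as an engineer would, in place of code of your own. Each camera call takes 0.05 s, during which the arm holds its last target. There are 200 camera calls.

## Working session

There is one attempt and no reset: what is moved stays moved. The work goes in short steps, Python scripts to look and compute and a tool call to move; the robot and the scene stay as the last step left them, time stands still between calls to the robot, and variables do not carry over. Pictures are saved under pics/ and viewed, on a budget of 10 in all, crops included, one or two more only if the job needs it, and the job is handed in when it is done.

Besides the shell and the picture viewer there is one more tool, called after ">>>" as name([rows], argument=value, ...), one row to a line, values as JSON. drive_tool: Moves the arm, as the interface text tells. Its arguments: {"type":"object","properties":{"moves":{"type":"array","items":{"type":"array","items":{"type":"number"}}},"gripper":{"type":"number"},"grip_force":{"type":"number"}},"required":["moves"]}

```bash
mkdir -p pics; cat > h.py <<'E'
import numpy as np, cv2
from rig import arm
def world(c,u,v,z=None):
    K=c["mtx"]; p=np.array([(u-K[0,2])/K[0,0],(v-K[1,2])/K[1,1]]); s=p.copy()
    for _ in range(20): s=p/(1+c["k1"]*(s@s))
    ray=np.array([s[0],s[1],1.]); R=np.array(c["R"]);t=np.array(c["t"])
    if z is None: d=c["z_map"][int(round(v)),int(round(u))]
    else:
        o=-R.T@t; w=R.T@ray; d=(z-o[2])/w[2]
    return R.T@(ray*d-t)
E
python3 - <<'E'
from h import *
import pickle
for n in("top","side"):
    c=arm.read_camera(n); pickle.dump(c,open(n+".pkl","wb")); cv2.imwrite(f"pics/{n}.png",c["color"])
print(arm.get_state())
E
```

```text
{'t': 0.1, 'joint_positions': array([-7.84439690e+01,  1.40807642e+01,  8.93185866e+01,  4.22844700e-04,
        7.67022090e+01, -9.97513365e+00]), 'joint_velocities': array([ 0.04483325, -0.16605263, -0.18654317, -0.04282425, -0.00604763,
        0.02477505]), 'joint_torque': array([-1.98770817e-04, -4.30670893e+01, -3.27129006e+01, -1.06422469e-04,
        2.83079986e-03,  2.95459222e-05]), 'eef_pos': array([ 0.23845946, -0.60413431,  0.23027711]), 'tool_rot': array([-1.79982003e+02,  9.99533296e-02, -6.84689173e+01]), 'force': array([ 0.84233732, -0.82108546,  0.25522529]), 'wrist_torque': array([-0.02847167,  0.01209754,  0.05636106]), 'finger_gap': 0.08483750412311909}
```

View pics/top.png

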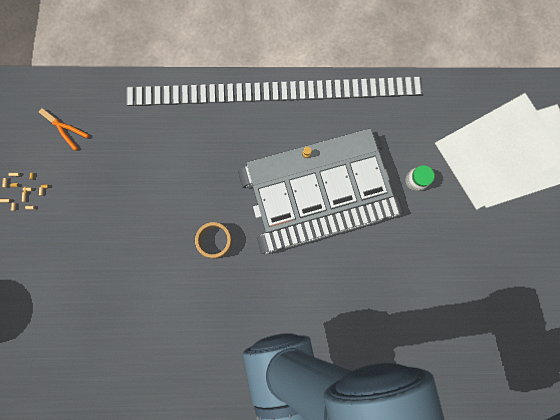

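View pics/side.png

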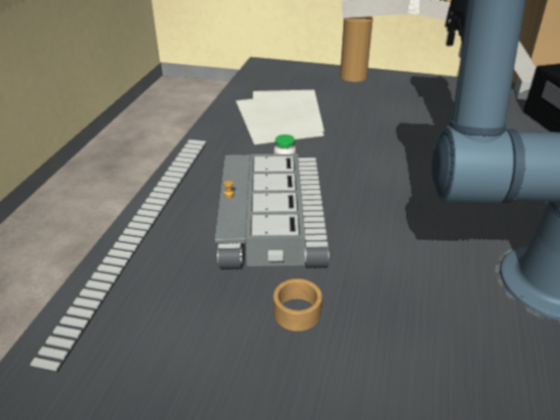

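The chassis is at about pixel (325,185) in the top view, with the tape (+y) at its left and the pot at its right. Flap 1 is the leftmost, the black strips are on the near side, and the fitting is on the far ledge at (307,152). Next I'll enlarge this area.

```bash
python3 - <<'E'
import cv2
i=cv2.imread("pics/top.png")[125:260,230:410]
cv2.imwrite("pics/crop.png",cv2.resize(i,None,fx=4.4,fy=4.4,interpolation=cv2.INTER_CUBIC))
E
```

```text
(no output)
```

View pics/crop.png

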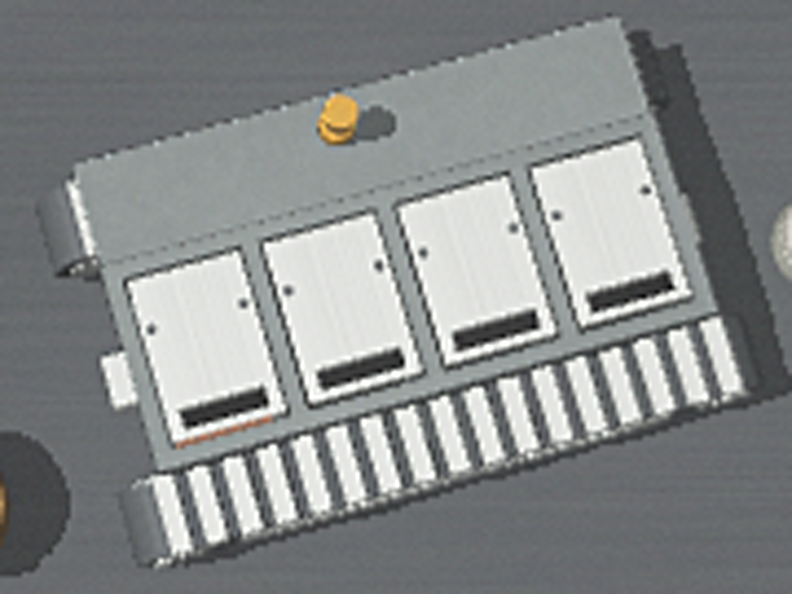

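The strip centres in the crop are at about (225,408), (361,369), (497,330) and (630,294). The pivot-dot midpoints are at (197,316), (335,277), (468,240) and (602,203). Flap 1's near edge shows a reddish line, which may mean nothing.

```bash
python3 - <<'E'
from h import *
import pickle
c=pickle.load(open("top.pkl","rb"))
f=lambda p:world(c,230+(p[0]+.5)/4.4-.5,125+(p[1]+.5)/4.4-.5,.075)
S=np.array([f(p) for p in[(225,408),(361,369),(497,330),(630,294)]])
P=np.array([f(p) for p in[(197,316),(335,277),(468,240),(602,203)]])
print(S,P,np.linalg.norm(S-P,axis=1),np.linalg.norm(np.diff(S,axis=0),axis=1))
# rigid fit: model x(pivot=0), y
M=np.array([[-.054,.12-.08*i] for i in range(4)]+[[0,.12-.08*i] for i in range(4)])
W=np.vstack([S,P])[:,:2]; m0=M.mean(0);w0=W.mean(0)
U,_,Vt=np.linalg.svd((M-m0).T@(W-w0)); R=(U@Vt).T
print("yaw",np.degrees(np.arctan2(R[1,0],R[0,0])),"resid mm",((M-m0)@R.T+w0-W)*1e3)
for i in range(4): print("press",i+1,(np.array([-.045,.12-.08*i])-m0)@R.T+w0,"pivot",(np.array([0,.12-.08*i])-m0)@R.T+w0)
for u,v in[(280,212),(300,185),(350,205)]: print("depth",world(c,u,v))
print("strip depth",[world(c,230+p[0]/4.4,125+p[1]/4.4)for p in[(225,380),(361,340),(497,300),(630,265)]])
E
```

```text
[[ 0.54400493  0.03956176  0.075     ]
 [ 0.56560942 -0.03710791  0.075     ]
 [ 0.58742012 -0.11449747  0.075     ]
 [ 0.60770919 -0.19080601  0.075     ]] [[ 0.5963442   0.0548596   0.075     ]
 [ 0.61834534 -0.02339867  0.075     ]
 [ 0.63940282 -0.09951786  0.075     ]
 [ 0.66063798 -0.17687624  0.075     ]] [0.05452911 0.05448873 0.05409797 0.05473112] [0.07965546 0.08040429 0.07895974]
yaw 15.487909432311659 resid mm [[ 0.36557777  0.39786408]
 [ 0.12388893 -0.02740738]
 [-0.32401271  0.26719725]
 [ 0.7497195  -0.51920525]
 [ 0.06538692 -0.48008662]
 [-0.57294975  0.68323497]
 [-0.26762734 -0.29251596]
 [-0.13998331 -0.02908109]]
press 1 [0.55304368 0.04236294] pivot [0.59640959 0.05437952]
press 2 [ 0.57440649 -0.03473201] pivot [ 0.61777239 -0.02271543]
press 3 [ 0.59576929 -0.11182695] pivot [ 0.6391352  -0.09981038]
press 4 [ 0.61713209 -0.1889219 ] pivot [ 0.660498   -0.17690532]
depth [0.55741322 0.0412724  0.07414769]
depth [ 0.62486358 -0.0091392   0.07533132]
depth [ 0.57365357 -0.13245988  0.07571472]
strip depth [array([0.55874113, 0.03849239, 0.07583826]), array([ 0.58119566, -0.03839858,  0.07473649]), array([ 0.60397756, -0.11624095,  0.07326681]), array([ 0.62370509, -0.19267352,  0.07390659])]
```

```bash
cat >> h.py <<'E'
from scipy.spatial.transform import Rotation as Ro
PR=np.array([[.55304,.04236],[.57441,-.03473],[.59577,-.11183],[.61713,-.18892]])
YAW=-74.51
def st():
    s=arm.get_state(); print("t %.2f"%s["t"],"tcp",s["eef_pos"].round(4),"rot",s["tool_rot"].round(2),"F",s["force"].round(1),"gap",round(s["finger_gap"],4)); return s
def to(x,y,z):
    s=st(); R=Ro.from_euler("xyz",s["tool_rot"],degrees=True)
    print("shift",(R.inv().apply(np.array([x,y,z])-s["eef_pos"])).round(4),"turn",round(-np.radians(YAW-s["tool_rot"][2]),4))
E
python3 -c "
from h import *
to(*PR[3],.095)"
```

```text
t 0.10 tcp [ 0.2385 -0.6041  0.2303] rot [-1.7998e+02  1.0000e-01 -6.8470e+01] F [ 0.8 -0.8  0.3] gap 0.0848
shift [-0.247  -0.5046  0.1359] turn 0.1054
```

>>> drive_tool([
  [-0.01,-0.02,0,0.01],
  [-0.03,-0.06,0,0.03],
  [-0.05,-0.1,0,0.05],
  [-0.07,-0.14,0,0.07],
  [-0.09,-0.18,0,0.09],
  [-0.11,-0.22,0,0.105],
  [-0.13,-0.26,0.01,0.105],
  [-0.15,-0.3,0.03,0.105],
  [-0.17,-0.34,0.05,0.105],
  [-0.185,-0.38,0.06,0.105],
], gripper=0)

```text
t: 1.1
eef_pos: [0.5239, -0.2898, 0.1682]
tool_rot: [179.9, 0.3, -74.5]
force: [0.2, -0.5, 0.1]
finger_gap: 0.0001
```

```bash
python3 -c "
from h import *
to(*PR[3],.085)"
```

```text
t 1.10 tcp [ 0.5239 -0.2898  0.1682] rot [179.88   0.28 -74.47] F [ 0.2 -0.5  0.1] gap 0.0001
shift [-0.0718 -0.117   0.0833] turn 0.0007
```

>>> drive_tool([
  [-0.02,-0.033,0.01,0],
  [-0.04,-0.065,0.02,0],
  [-0.06,-0.098,0.03,0],
  [-0.07,-0.115,0.045,0],
  [-0.072,-0.117,0.06,0],
  [-0.072,-0.117,0.07,0],
  [-0.072,-0.117,0.078,0],
  [-0.072,-0.117,0.083,0],
  [-0.072,-0.117,0.083,0],
  [-0.072,-0.117,0.083,0],
])

```text
t: 2.1
eef_pos: [0.6171, -0.1895, 0.0859]
tool_rot: [179.9, 0.2, -74.5]
force: [-0.2, -0.7, 0.8]
finger_gap: -0.0001
```

```bash
python3 -c "
from h import *
to(*PR[3],.077)"
```

```text
t 2.10 tcp [ 0.6171 -0.1895  0.0859] rot [179.92   0.25 -74.52] F [-0.2 -0.7  0.8] gap -0.0001
shift [-0.0005 -0.0002  0.0089] turn -0.0002
```

Now a gentle press on flap 4 at 1 mm per row, aiming just under the surface.

>>> drive_tool([
  [0,0,0.003,0],
  [0,0,0.006,0],
  [0,0,0.008,0],
  [0,0,0.009,0],
  [0,0,0.01,0],
  [0,0,0.0105,0],
  [0,0,0.011,0],
  [0,0,0.0115,0],
  [0,0,0.012,0],
  [0,0,0.012,0],
])

```text
t: 3.1
eef_pos: [0.6171, -0.1894, 0.0744]
tool_rot: [179.9, 0.2, -74.5]
force: [-3.2, 1.4, 4.8]
finger_gap: 0.0003
```

>>> drive_tool([
  [0,0,0.0003,0],
  [0,0,0.0006,0],
  [0,0,0.0009,0],
  [0,0,0.0012,0],
  [0,0,0.0015,0],
  [0,0,0.0018,0],
  [0,0,0.002,0],
  [0,0,0.002,0],
  [0,0,0.002,0],
  [0,0,0.002,0],
])

```text
t: 4.1
eef_pos: [0.6172, -0.1895, 0.0743]
tool_rot: [179.9, 0.3, -74.5]
force: [-7.3, 3.0, 13.4]
finger_gap: -0.0002
```

Flap 4 is firm: 13 N with no travel. Next is flap 3.

>>> drive_tool([
  [0,0,-0.006,0],
  [0,0,-0.014,0],
  [-0.025,0,-0.014,0],
  [-0.055,0,-0.014,0],
  [-0.075,0,-0.014,0],
  [-0.08,0,-0.014,0],
  [-0.08,0,-0.011,0],
  [-0.08,0,-0.007,0],
  [-0.08,0,-0.004,0],
  [-0.08,0,-0.004,0],
])

```text
t: 5.1
eef_pos: [0.5955, -0.113, 0.0778]
tool_rot: [179.8, 0.3, -74.6]
force: [-0.1, 0.9, -0.1]
finger_gap: 0.0001
```

>>> drive_tool([
  [0,0,0.001,0],
  [0,0,0.002,0],
  [0,0,0.003,0],
  [0,0,0.0035,0],
  [0,0,0.004,0],
  [0,0,0.0045,0],
  [0,0,0.005,0],
  [0,0,0.0055,0],
  [0,0,0.006,0],
  [0,0,0.006,0],
])

```text
t: 6.1
eef_pos: [0.5957, -0.1133, 0.0743]
tool_rot: [179.8, 0.3, -74.5]
force: [-9.3, -0.0, 15.2]
finger_gap: -0.0003
```

Flap 3 is also firm (15 N at z 0.0743). On to flap 2.

>>> drive_tool([
  [0,0,-0.006,0],
  [0,0,-0.014,0],
  [-0.025,0,-0.014,0],
  [-0.055,0,-0.014,0],
  [-0.075,0,-0.014,0],
  [-0.079,0,-0.014,0],
  [-0.079,0,-0.011,0],
  [-0.079,0,-0.007,0],
  [-0.079,0,-0.004,0],
  [-0.079,0,-0.004,0],
])

```text
t: 7.1
eef_pos: [0.5744, -0.0379, 0.0778]
tool_rot: [179.7, 0.3, -74.6]
force: [0.2, 0.3, -0.5]
finger_gap: 0.0002
```

>>> drive_tool([
  [0,0,0.001,0],
  [0,0,0.002,0],
  [0,0,0.003,0],
  [0,0,0.0035,0],
  [0,0,0.004,0],
  [0,0,0.0045,0],
  [0,0,0.005,0],
  [0,0,0.0055,0],
  [0,0,0.006,0],
  [0,0,0.006,0],
])

```text
t: 8.1
eef_pos: [0.5745, -0.0382, 0.0743]
tool_rot: [179.6, 0.3, -74.6]
force: [-8.1, 0.9, 16.1]
finger_gap: -0.0001
```

Flap 2 is firm too, so I'll confirm with flap 1.

>>> drive_tool([
  [0,0,-0.006,0],
  [0,0,-0.014,0],
  [-0.025,0,-0.014,0],
  [-0.055,0,-0.014,0],
  [-0.075,0,-0.014,0],
  [-0.084,0,-0.014,0],
  [-0.084,0,-0.011,0],
  [-0.084,0,-0.007,0],
  [-0.084,0,-0.004,0],
  [-0.084,0,-0.004,0],
])

```text
t: 9.1
eef_pos: [0.5519, 0.0421, 0.0779]
tool_rot: [179.6, 0.3, -74.6]
force: [1.0, 0.2, 0.4]
finger_gap: -0.0005
```

>>> drive_tool([
  [0,0,0.001,0],
  [0,0,0.002,0],
  [0,0,0.003,0],
  [0,0,0.0035,0],
  [0,0,0.004,0],
  [0,0,0.0045,0],
  [0,0,0.005,0],
  [0,0,0.0055,0],
  [0,0,0.006,0],
  [0,0,0.006,0],
])

```text
t: 10.1
eef_pos: [0.5522, 0.042, 0.072]
tool_rot: [179.6, 0.3, -74.6]
force: [-0.4, -1.3, 3.6]
finger_gap: -0.0001
```

```bash
python3 -c "
from h import *
to(*PR[0],.075)"
```

```text
t 10.10 tcp [0.5522 0.042  0.072 ] rot [179.61   0.29 -74.62] F [-0.4 -1.3  3.6] gap -0.0001
shift [-0.0001 -0.0009 -0.003 ] turn -0.0019
```

Flap 1 rocks: it yielded at 3.6 N and followed the fingertip down to 0.072. I'll push it open smoothly.

>>> drive_tool([
  [0,0,0.001,0],
  [0,0,0.003,0],
  [0,0,0.005,0],
  [0,0,0.007,0],
  [0,0,0.009,0],
  [0,0,0.011,0],
  [0,0,0.013,0],
  [0,0,0.015,0],
  [0,0,0.017,0],
  [0,0,0.019,0],
])

```text
t: 11.1
eef_pos: [0.5517, 0.0421, 0.0526]
tool_rot: [179.6, 0.3, -74.6]
force: [0.1, 0.4, 3.2]
finger_gap: 0.0002
```

>>> drive_tool([
  [0,0,0.002,0],
  [0,0,0.004,0],
  [0,0,0.006,0],
  [0,0,0.008,0],
  [0,0,0.01,0],
  [0,0,0.012,0],
  [0,0,0.014,0],
  [0,0,0.016,0],
  [0,0,0.017,0],
  [0,0,0.017,0],
])

```text
t: 12.1
eef_pos: [0.5513, 0.0422, 0.0352]
tool_rot: [179.5, 0.3, -74.6]
force: [0.4, 0.2, -0.2]
finger_gap: 0.0
```

```bash
python3 - <<'E'
from h import *
st()
c=arm.read_camera("side"); cv2.imwrite("pics/s2.png",cv2.resize(c["color"][130:280,190:350],None,fx=4,fy=4,interpolation=cv2.INTER_CUBIC))
E
```

```text
t 12.10 tcp [0.5513 0.0422 0.0352] rot [179.54   0.31 -74.62] F [ 0.4  0.2 -0.2] gap 0.0
```

View pics/s2.png

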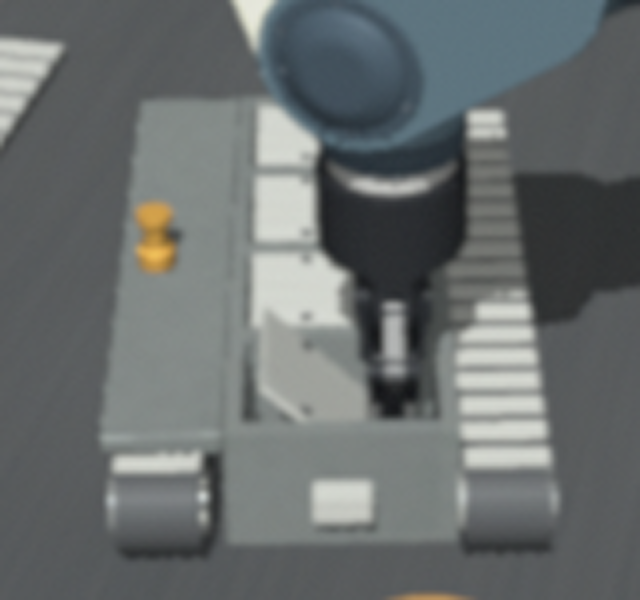

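The flap is well tilted in the crop, with its raised far end at (265,315) to (300,415). I'll measure the angle from the depth map.

```bash
python3 - <<'E'
from h import *
c=arm.read_camera("side")
a=np.radians(15.49);P=np.array([.59641,.05438]);R=np.array([[np.cos(a),np.sin(a)],[-np.sin(a),np.cos(a)]])
pts=[]
for v in range(205,240):
  for u in range(248,290):
    w=world(c,u,v); q=R@(w[:2]-P)
    if abs(q[1])<.028 and -.06<q[0]<.032: pts.append([q[0],w[2]-.075,q[1]])
pts=np.array(pts)
for lo in np.arange(-.05,.03,.008):
    m=(pts[:,0]>=lo)&(pts[:,0]<lo+.008)
    if m.any(): print(round(lo+.004,3),m.sum(),np.percentile(pts[m,1],[10,50,90]).round(4))
st()
E
```

```text
-0.046 14 [-0.0189 -0.0137 -0.0115]
-0.038 29 [-0.0358 -0.0135  0.0306]
-0.03 73 [-0.0345  0.0306  0.0553]
-0.022 46 [-0.0291 -0.0255  0.0145]
-0.014 54 [-0.0208 -0.0166 -0.013 ]
-0.006 63 [-0.011  -0.0074 -0.0041]
0.002 67 [-0.0029  0.0013  0.0052]
0.01 66 [0.0062 0.01   0.014 ]
0.018 64 [0.0148 0.0178 0.0198]
0.026 2 [0.0199 0.0203 0.0206]
t 12.20 tcp [0.5513 0.0422 0.0353] rot [179.55   0.31 -74.62] F [-0.8  0.1 -0.3] gap 0.0003
```

The depth slope gives about 0.84 rad, against 0.7 for open. Now straight up and clear.

>>> drive_tool([
  [0,0.001,-0.003,0],
  [0,0.002,-0.012,0],
  [0,0.002,-0.03,0],
  [0,0.002,-0.05,0],
  [0,0.002,-0.075,0],
  [0,0.002,-0.105,0],
  [0,0.002,-0.135,0],
  [0,0.002,-0.165,0],
  [0,0.002,-0.195,0],
  [0,0.002,-0.22,0],
])

```text
t: 13.2
eef_pos: [0.5515, 0.041, 0.258]
tool_rot: [179.7, 0.3, -74.6]
force: [0.5, 0.4, 0.4]
finger_gap: -0.0001
```

>>> drive_tool([
  [0.01,0.01,0,0],
  [0.03,0.03,0,0],
  [0.06,0.05,0,0],
  [0.09,0.07,0,0],
  [0.12,0.09,0,0],
  [0.15,0.1,0,0],
  [0.18,0.11,0,0],
  [0.21,0.115,0,0],
  [0.22,0.12,0,0],
  [0.22,0.12,0,0],
])

```text
t: 14.2
eef_pos: [0.4931, -0.2039, 0.2568]
tool_rot: [179.6, 0.3, -74.8]
force: [-0.7, 0.7, -0.0]
finger_gap: -0.0002
```

```bash
python3 - <<'E'
from h import *
c=arm.read_camera("side"); st(); cv2.imwrite("pics/s3.png",c["color"])
t=arm.read_camera("top"); cv2.imwrite("pics/t3.png",t["color"])
a=np.radians(15.49);P=np.array([.59641,.05438]);R=np.array([[np.cos(a),np.sin(a)],[-np.sin(a),np.cos(a)]])
pts=[]
for v in range(200,240):
  for u in range(245,300):
    w=world(c,u,v); q=R@(w[:2]-P)
    if abs(q[1])<.028 and -.025<q[0]<.02: pts.append([q[0],w[2]])
pts=np.array(pts); print("theta",np.arctan(np.polyfit(*pts.T,1)[0]),len(pts))
E
```

```text
t 14.25 tcp [ 0.4934 -0.2028  0.257 ] rot [179.63   0.34 -74.68] F [-0.4  0.6 -0.5] gap -0.0002
theta 0.8284126289687694 331
```

View pics/s3.png

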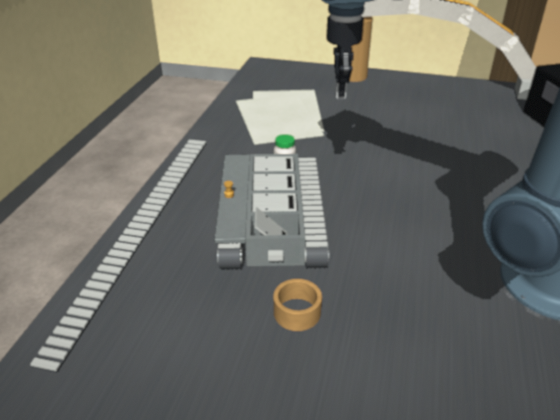

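View pics/t3.png

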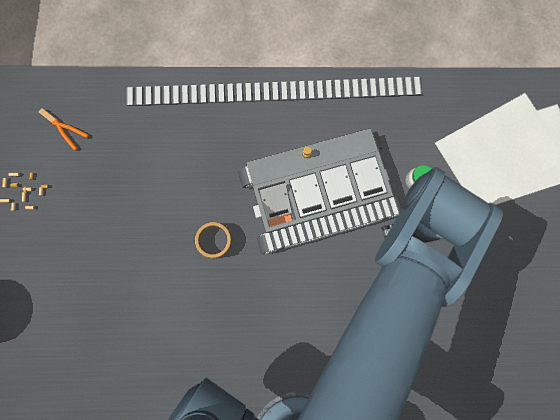

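Both views show flap 1 standing open at (270,222) side and (275,200) top. The fitting, tape and pot haven't moved, and the arm is clear.

```bash
python3 -c "
from h import *
print(arm.close_job())"
```

```text
the job is handed in; nothing more can be done
None
```

Flap 1, at the +y end, was the one that rocked. I pushed its marked end down until it stood open, and the job is handed in.

- **Finding the flap:** I pressed flaps 4, 3, 2 and 1 in that order with shut fingertips. Flaps 4, 3 and 2 were firm, stopping at z ≈ 74.3 mm under 13–16 N. Flap 1 gave way at about 3.6 N.
- **Opening it:** I pushed flap 1 down smoothly until the fingertip reached z = 35 mm. I then lifted straight up and moved clear, finishing at about 14 s of the 48 s allowed.
- **Last checks:** With the arm clear, the depth map puts the flap at about 0.83 rad, against 0.7 for open; it read 0.84 just before I lifted off. The final pictures show the fitting, tape and pot in their original places, and the tool force reads about zero. I compared those three objects by eye only.
- **Off the mark:** The fingertip landed about 3 mm sideways of the press point on flap 2, still well on the flap. The push force had dropped to about zero by the end of the stroke, but the depth check showed the flap was fully over.

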